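Stand the citrus squeezer in the dryer cup and set the dryer dial

ROBOT

A 7-joint arm with a two-finger parallel gripper is mounted at the origin on the work surface. World frame = base frame: x ahead of the robot, y to its left, z up, the work surface at z = 0. Lengths are in mm, angles in rad, forces in N, time in s.
With the tool pointing down it reaches from about 400 to 875 mm from the base axis. Payload 4.4 kg.
Tool frame: the origin (TCP) lies at the very end of the fingers, on their centre line; the grasp point (between the pads) lies 19 mm behind it; y points along the fingers, z is the direction in which the jaws open and shut, and the axes are right-handed (so a half turn about y gives the same grasp; the last joint's range is limited). The gripper opens to 85 mm and grips with 20 to 120 N. Pads are 22 mm wide; open, the fingers measure 114 mm over their backs; the gripper's body (76 mm by 85 mm) begins 54 mm behind the grasp point. The pads swing forward as they close: fully open they stand 13 mm farther back than shut.
Start: joints at [1.058, 0.628, 0.038, 1.517, -0.027, 0.996, -0.02], TCP at [280.881, -586.194, 231.313] pointing down, gripper open.
Joint ranges: [-3.06, 3.06], [-0.37, 2.12], [-1.25, 1.32], [0.18, 2.47], [-1.1, 4.24], [0.23, 1.98], [-2.94, 2.94]. Speed limits (rad/s): [2.57, 2.57, 3.14, 3.14, 3.14, 3.14, 3.14].

INTERFACE

Orientations are given as [roll, pitch, yaw] about the fixed x, y, z axes, in that order (R = Rz(yaw) Ry(pitch) Rx(roll)).
In Python, from cell import * gives the robot as it stands.
- The arm moves only by the tool apply_moves, never from a script. Its argument "targets" is a list of rows, each a list of 6 numbers: the shift along the tool's x, y, z in units of 40 mm (1.0 is 40 mm), then the turn, a rotation vector about the tool's x, y, z in units of 8 degrees (1.0 is 8 degrees). A call has 1 to 12 rows; each row shifts and turns the commanded pose from where the row before left it, along the tool's axes as they then stand; what a row does not reach is not made up. A row lasts 1/8 s, in which the tool goes at most 62.5 mm and 10.7 degrees, less where a joint would pass 70% of its speed; a pose out of reach is approached as far as the arm can. A call is refused whole if a number of a shift passes 1 or a number of a turn 1, either way. A call with a gripper value outside its range is refused whole. "jaw" is the gripper command: -1 is shut, 1 is fully open, values between are in proportion, set as the call begins (left out, the last holds). The fingers move at their own pace and stop on an object; the grip force is fixed at half the most. Time passes only in rows, so rows that do not move let the fingers close. It gives the time, the measured TCP pose, the force and the opening at its end, in the units of the state.
- read_state(): the state, without advancing time (a new reading comes with each control period).
- get_image(name): name is "side" or "top" or "wrist"; returns the picture (384x512x3 uint8, red, green, blue); there is no depth.
- calibration(name): a dict with "fx", "fy", "cx", "cy" (pixels), "k1" (the pictures are not rectified: a ray, as slopes to the right and down, at radius r is drawn at 1 + k1 r^2 times it, then the intrinsics apply), "world_from_camera" (4x4, takes a point from camera to world coordinates). Camera axes: x right, y down, z forward; pixel columns grow to the right and rows downward; lengths in mm; the calibration is good to about 2 mm. A picture is of the moment at which its call begins: read the wrist's pose just before it. calibration takes no time and is no camera call; for the wrist camera it gives the pose at the moment of the call.
- finish_job(): hands the job in, once; it reports no verdict.
The state is a dict: "clock": time; "qpos": joint angles; "qd": joint speeds; "tau": joint torques, N m; "eef_pos": TCP position; "tool_rot": TCP orientation; "force": force on the tool from outside, world axes, zero at the start; "torque": the same for the moment, N m; "width": finger opening in mm.
Only numpy, scipy, OpenCV 4.12 (cv2) and the standard library are available. Lean on these libraries where they do the work, as an engineer would, in place of code of your own. Each camera call takes 0.05 s, during which the arm holds its last target. There are 200 camera calls.

TASK

Dry the washed wooden citrus squeezer (the one with the ridged, pointed head): stand it upright on its foot in the utensil dryer's cup, setting it down rather than dropping it, and let go. Then switch the dryer on by turning its dial clockwise until the pointer lines up with the raised tab on the scale, and let go. Leave the other things on the shelf where they are.

Things in the scene. Friction and masses are not known exactly. Their poses are not given: they have to be found in the camera images.
- squeezer: Loose wooden citrus squeezer, 140 mm tall, 0.12 kg, standing on its flat foot left or right of the dryer (a smooth muddler stands at the other side). Origin: centre of the foot's underside; z up its axis. Round: foot 48 mm across, slim handle 29 mm, head a straight ridged band 44 to 47 mm across from 84 to 114 mm high (grasp here), then tapering to a point at 140 mm.
- muddler: Bystander: loose smooth wooden muddler, 170 mm tall, 44 mm across the foot, no ridged head, standing upright at the other side of the dryer. Origin under its foot. Leave it.
- dryer: Fixed utensil dryer: grey box 200 mm (x) by 340 mm (y), 70 mm high, vent slots on its front (-x, towards the robot, yawed up to 0.25 rad). Origin: centre of its underside. On top, at y = +95 mm, an aluminium holder cup; at y = -95 mm the dial, on a flat round scale plate of 70 mm radius with thin black ticks.
- cup_floor (a point): Centre of the inner floor of the dryer's holder cup, 75 mm above the work surface; axes as the dryer. The cup is round, 70 mm inside at the floor, 74 mm inside and 82 mm outside at the rim, 65 mm deep inside.
- cup_rim (a point): Centre of the cup's mouth, 140 mm above the work surface.
- dial (a joint): Angle of the dial (rad), 0 to 4.7, growing clockwise seen from above. At 0 the pointer points along the dryer's +y; at pi/2 along the dryer's +x. It starts at 0 to 0.35 and stays where it is left (dry friction of about 0.05 N m, no spring, no clicks).
- dial_grip (a point): On the dial's vertical axis at a good height to grip: 102 mm above the work surface, 32 mm above the dryer's top. The black dial is a 68 mm disc (its top 9.5 mm above the dryer's top) with an upright bar across it, 16 mm wide, 60 mm long, its top 42 mm above the dryer's top. Grip the bar across its width here.
- dial_tip (a point): End of the dial's pointer: the bar's wedge-shaped end (the other end is square; a white line on top runs to the pointed end), 34 mm from the dial's axis, 102 mm above the work surface. The point's y axis points outward along the pointer.
- mark_tip (a point): Inner tip of the raised tab on the scale plate: dark steel, pointed, 18 mm wide, 28 mm long, rising 7.5 mm above the dryer's top. The tip points at the dial's axis, 40 mm from it; the point's y axis points outward from that axis through the tab. It marks the wanted angle, 1.1 to 2.1 rad clockwise of the dial's zero. Fixed.
- sugar_bowl: Bystander: white ceramic sugar bowl with lid and two ears, 140 mm over the ears, 98 mm high, at the far left. Origin under its centre. Leave it.
- mug: Bystander: white mug, 80 mm across, 90 mm high, at the far right. Origin under its centre. Leave it.
Not all that is in view belongs to the job. Leave any blue look-alike of the squeezer alone.

How it is judged (in metres and radians):
On the way, in this order (a step that is already met when the one before it is completed fails the run):
1. the squeezer stands upright on the floor of the dryer's cup, let go (horizontal distance between squeezer and cup_floor below 0.022 m and z of squeezer in the frame of cup_floor between -0.005 and 0.006 m and angle between squeezer's own z axis and vertical below 0.15 rad and contact force between the fingers and squeezer below 0.3 N), for 0.3 s.
2. the dial's pointer is lined up with the raised tab and the dial let go (angle between the y axis of dial_tip and the y axis of mark_tip, either way round below 0.12 rad and horizontal distance between dial_tip and mark_tip below 0.02 m and velocity of joint dial between -0.05 and 0.05 rad/s and contact force between the fingers and anything else below 0.3 N), for 0.2 s.
At the end, for the whole second after the job is handed in: The squeezer stands in the dryer's cup, foot on the cup's floor (within 6 mm) and upright within 0.15 rad, at rest; the dial's pointer is within 0.12 rad (7 degrees) of the raised tab, at rest; the fingers touch nothing; the muddler still stands (tilt under 0.1 rad) (all of step 1 and all of step 2 and linear speed of squeezer below 0.02 m/s and angle between muddler's own z axis and vertical below 0.1 rad).
It fails at once if the squeezer is dropped, thrown or knocked (moves faster than 0.7 m/s with no finger on it) (linear speed of squeezer above 0.7 m/s and contact force between the fingers and squeezer below 0.02 N).
It fails at once if the muddler, sugar bowl or mug is moved by more than 40 mm (distance of any of muddler, sugar_bowl, mug from where it was at the start of the episode above 0.04 m).
It also fails if it takes over 72 s, if anything falls off the work surface, if the arm or the gripper's body presses on something with over 40 N, if the wrist force passes 120 N, or if a joint passes its speed limit or range.

## Working session

There is one attempt and no reset: what is moved stays moved. The work goes in short steps, Python scripts to look and compute and a tool call to move; the robot and the scene stay as the last step left them, time stands still between calls to the robot, and variables do not carry over. Pictures are saved under pics/ and viewed, about 8 in all and at most 12, crops included, and the job is handed in when it is done.

Besides the shell and the picture viewer there is one more tool, called as name(argument=value, ...), one argument or row to a line, values as JSON. apply_moves: Moves the arm, as the interface text tells. Its arguments: {"type":"object","properties":{"targets":{"type":"array"},"jaw":{"type":"number"}},"required":["targets"]}

```bash
mkdir -p pics
cat > h.py <<'E'
from cell import *
import numpy as np, cv2
from scipy.spatial.transform import Rotation as R
def save(n,f,crop=None,s=1):
    im=get_image(n)[:,:,::-1].copy(); cv2.imwrite('pics/raw_'+f,im)
    if crop: x0,y0,x1,y1=crop; im=im[y0:y1,x0:x1]
    cv2.imwrite('pics/'+f,cv2.resize(im,None,fx=s,fy=s)); return im
def ray(c,u,v):
    p=np.array([(u-c['cx'])/c['fx'],(v-c['cy'])/c['fy']]); q=p.copy()
    for _ in range(20): q=p/(1+c['k1']*(q@q))
    T=np.array(c['world_from_camera']); return T[:3,3],T[:3,:3]@np.array([q[0],q[1],1])
def onz(c,u,v,z):
    o,d=ray(c,u,v); return o+d*(z-o[2])/d[2]
def proj(c,P):
    T=np.linalg.inv(np.array(c['world_from_camera'])); p=T[:3,:3]@np.array(P)+T[:3,3]
    q=p[:2]/p[2]; q=q*(1+c['k1']*(q@q)); return q[0]*c['fx']+c['cx'],q[1]*c['fy']+c['cy']
def tool():
    s=read_state(); return np.array(s['eef_pos']),R.from_euler('xyz',s['tool_rot'])
E
python3 - <<'E'
from h import *
s=read_state(); print(s['clock'],s['eef_pos'],s['tool_rot'],s['width']); print(tool()[1].as_matrix().round(3))
import json
for n in('side','top'):
    c=calibration(n); print({k:np.round(v,3).tolist() for k,v in c.items()}); save(n,n+'1.png',s=1.5)
E
```

```text
0.0 [ 280.63208262 -585.62030752  230.38910998] [-1.57267741e+00 -7.96145532e-06 -2.69478813e+00] 85.48574956646246
[[-0.902 -0.001  0.432]
 [-0.432  0.002 -0.902]
 [ 0.    -1.    -0.002]]
{'fx': 370.334, 'fy': 370.334, 'cx': 255.577, 'cy': 193.009, 'k1': -0.04, 'world_from_camera': [[-0.965, -0.134, 0.225, 329.615], [-0.262, 0.509, -0.82, 721.423], [-0.004, -0.851, -0.526, 590.11], [0.0, 0.0, 0.0, 1.0]]}
{'fx': 352.886, 'fy': 352.886, 'cx': 255.135, 'cy': 189.279, 'k1': -0.082, 'world_from_camera': [[0.055, -0.978, 0.2, 367.865], [-0.999, -0.053, 0.012, 3.399], [-0.001, -0.2, -0.98, 948.707], [0.0, 0.0, 0.0, 1.0]]}
```

View pics/top1.png

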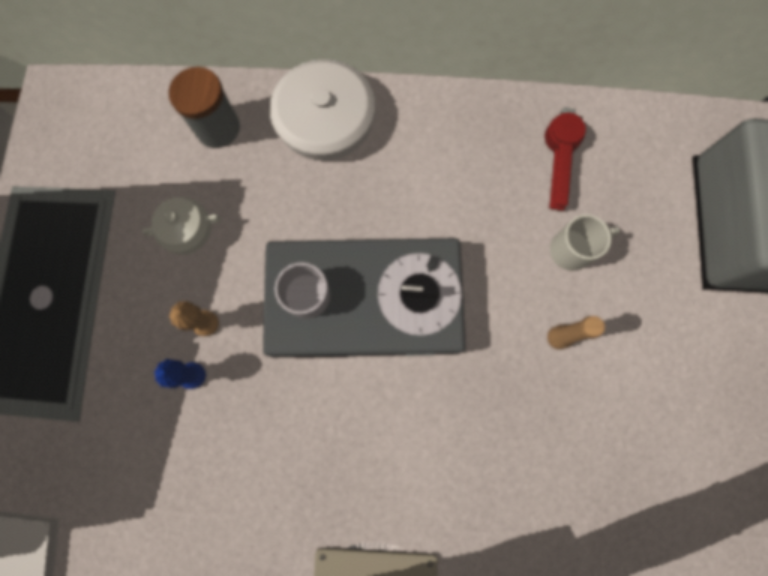

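View pics/side1.png

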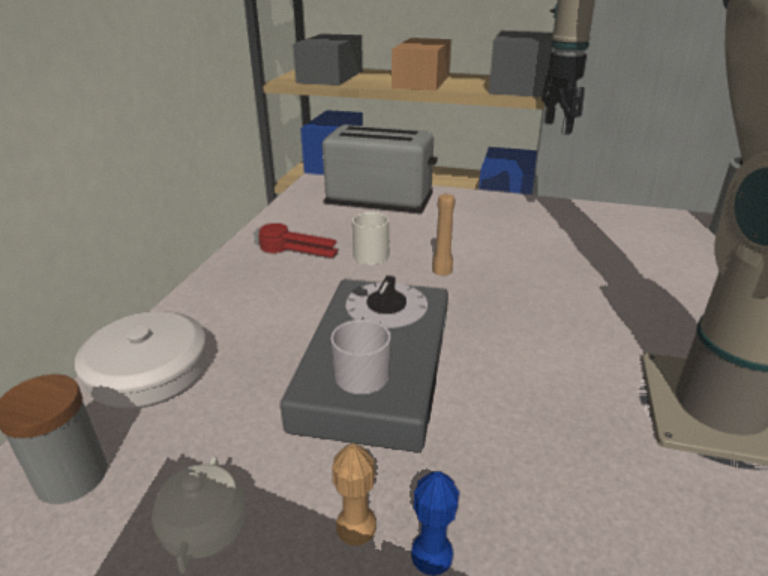

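The top view (shown at 1.5x) has three candidates:
- Tan ridged squeezer at (190,318), left of the dryer.
- Blue look-alike at (180,374).
- Smooth muddler at (575,332), on the right.

I choose the tan one with the ridged head, seen in the side view at (354,470). The cup is at (302,290), the dial at (420,293) and the tab at about (433,262).

Run:
```python
from h import *
t=cv2.imread('pics/raw_top1.png'); s=cv2.imread('pics/raw_side1.png'); ct,cs=calibration('top'),calibration('side')
a=cv2.resize(t[130:250,95:325],None,fx=3.4,fy=3.4,interpolation=cv2.INTER_CUBIC)
b=cv2.resize(s[285:384,190:330],None,fx=1.9,fy=1.9,interpolation=cv2.INTER_CUBIC)
o=np.zeros((600,790,3),np.uint8); o[:408,:782]=a[:408,:782]; o[410:410+b.shape[0],:b.shape[1]]=b
cv2.imwrite('pics/crop1.png',o)
def mask(im): 
    h=cv2.cvtColor(im,cv2.COLOR_BGR2HSV); return cv2.inRange(h,(5,90,50),(22,255,255))
def comps(m,lo=100):
    n,l,st,ce=cv2.connectedComponentsWithStats(m); return [(i,st[i].tolist(),ce[i].round(1).tolist()) for i in range(1,n) if st[i,4]>lo]
for n,im in(('top',t),('side',s)): print(n,comps(mask(im)))
# plate: bright
h=cv2.cvtColor(t,cv2.COLOR_BGR2HSV); m=np.zeros_like(h[...,0]); m[160:230,245:312]=1
m=m*((h[...,2]>130)*255).astype(np.uint8); cn=max(cv2.findContours(m,0,2)[0],key=cv2.contourArea); e=cv2.fitEllipse(cv2.convexHull(cn)); print('plate',e,onz(ct,*e[0],71))
for p in [(288,174)]: print('tab~',onz(ct,*p,77))
# cup approx
print('cup',onz(ct,302/1.5,289/1.5,140), 'from side',onz(cs,361/1.5,336/1.5,140))
for q in [(266,242,70),(461,238,70),(463,352,70),(265,354,70)]: print('corner',onz(ct,q[0]/1.5,q[1]/1.5,q[2]).round(0))
# squeezer: foot/head via side: tip & foot
print('sq tip',onz(cs,353/1.5,446/1.5,138),'foot',onz(cs,356/1.5,530/1.5,5)); print('top foot',onz(ct,206/1.5,322/1.5,5),'head',onz(ct,185/1.5,315/1.5,105))
```

```text
top [(1, [113, 45, 35, 34, 898], [129.6, 60.8]), (6, [113, 201, 32, 23, 499], [128.3, 212.1]), (7, [365, 211, 38, 21, 471], [383.6, 221.1])]
side [(1, [175, 26, 187, 46, 3219], [273.6, 53.2]), (2, [183, 108, 19, 21, 151], [192.5, 118.4]), (3, [288, 111, 31, 15, 247], [302.8, 119.4]), (10, [289, 130, 14, 54, 535], [295.8, 157.0]), (14, [0, 250, 54, 42, 1765], [25.5, 270.3]), (15, [222, 296, 29, 68, 1463], [236.0, 329.2])]
plate ((279.203125, 195.7415313720703), (54.49116516113281, 55.46417236328125), 106.90406036376953) [533.73420879 -47.67588935  71.        ]
tab~ [590.05940846 -67.40639599  77.        ]
cup [518.05562718 138.43805825 140.        ] from side [519.96795017 142.96504794 140.        ]
corner [610. 220.  70.]
corner [ 636. -117.   70.]
corner [ 440. -125.   70.]
corner [418. 203.  70.]
sq tip [471.16328954 330.63166355 138.        ] foot [469.39030341 339.48832736   5.        ]
top foot [472.81510073 330.57727106   5.        ] head [471.05040762 332.07973876 105.        ]
```

View pics/crop1.png

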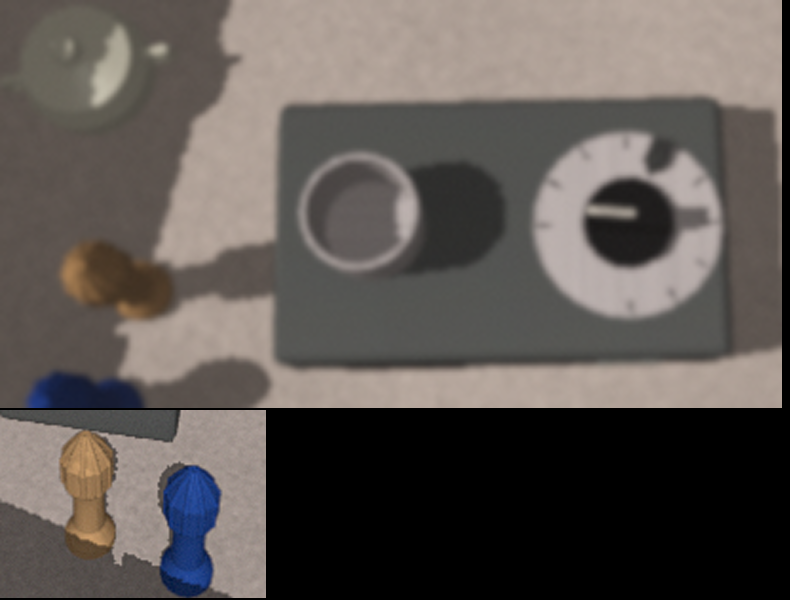

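The crop confirms the tan ridged squeezer. The estimates agree:
- Squeezer at about (471,331).
- Cup at about (519,140).
- Dial at about (534,-48).
- Dryer yaw about 0.087.

I'll move above the squeezer.

apply_moves(
  targets=[
    [-0.85,-0.12,-0.72,0,0,0],
    [-0.85,-0.12,-0.72,0,0,0],
    [-0.85,-0.12,-0.72,0,0,0],
    [-0.85,-0.12,-0.72,0,0,0],
    [-0.85,-0.12,-0.72,0,0,0],
    [-0.85,-0.12,-0.72,0,0,0],
    [-0.85,-0.12,-0.72,0,0,0],
    [-0.85,-0.12,-0.72,0,0,0],
    [-0.85,-0.12,-0.72,0,0,0],
    [-0.85,-0.12,-0.72,0,0,0],
    [-0.85,-0.12,-0.72,0,0,0],
    [-0.85,-0.12,-0.72,0,0,0],
  ],
  jaw=1,
)

```text
clock: 1.6
eef_pos: [499.7, -96.9, 288.9]
tool_rot: [-1.571, -0.0, -2.695]
force: [0.9, -0.9, 0.2]
width: 85.6
```

apply_moves(
  targets=[
    [-0.33,0.08,-0.84,0,0,0],
    [-0.33,0.08,-0.84,0,0,0],
    [-0.33,0.08,-0.84,0,0,0],
    [-0.33,0.08,-0.84,0,0,0],
    [-0.33,0.08,-0.84,0,0,0],
    [-0.33,0.08,-0.84,0,0,0],
    [-0.33,0.08,-0.84,0,0,0],
    [-0.33,0.08,-0.84,0,0,0],
    [-0.33,0.08,-0.84,0,0,0],
    [-0.33,0.08,-0.84,0,0,0],
    [-0.33,0.08,-0.84,0,0,0],
    [0,0,0,0,0,0],
  ],
)

```text
clock: 3.1
eef_pos: [469.3, 301.3, 253.0]
tool_rot: [-1.573, -0.001, -2.689]
force: [0.5, -0.3, 0.8]
width: 85.9
```

Run:
```python
from h import *
s=read_state(); print(s['clock'],s['eef_pos'],s['tool_rot'],s['qpos']); print(tool()[1].as_matrix().round(3))
c=calibration('wrist'); save('wrist','w1.png'); print(np.round(c['world_from_camera'],3).tolist(),c['fx'],c['cx'],c['cy'],c['k1'])
print(proj(c,(471,331,100)),proj(c,(471,331,140)))
```

```text
3.1 [469.25578615 301.26738672 252.99858652] [-1.57275715e+00 -7.15022343e-04 -2.68947457e+00] [-0.53315451  0.4723476  -0.12842956  1.74972698  0.07047917  0.92437704
 -1.80884537]
[[-0.9   -0.001  0.437]
 [-0.437  0.001 -0.9  ]
 [ 0.001 -1.    -0.002]]
[[0.436, -0.868, -0.239, 528.943], [-0.9, -0.421, -0.113, 330.878], [-0.002, 0.264, -0.964, 395.897], [0.0, 0.0, 0.0, 1.0]] 286.26931497741083 252.4105945286312 192.45977432787407 -0.06369509566059406
(np.float64(228.81689952959198), np.float64(165.72543128485455)) (np.float64(225.2190270827337), np.float64(173.36505308347014))
```

View pics/w1.png

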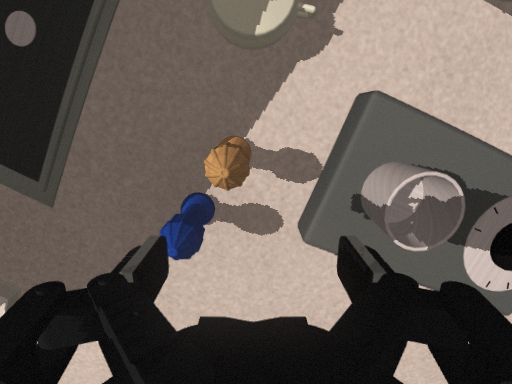

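The wrist view shows the squeezer tip at (225,173), exactly where I predicted. The blue look-alike is at (183,238) and the cup rim centre at (425,210).

Run:
```python
from h import *
c=calibration('wrist')
print('tip',onz(c,225,173,140),'blue',onz(c,183,240,135),'bluefoot',onz(c,200,207,5),'cup',onz(c,425,210.5,140))
p,r=tool(); print('to squeezer (units)',r.inv().apply(np.array([471,331,253])-p)/40)
```

```text
tip [472.01369008 328.67121435 140.        ] blue [390.78218929 338.62548512 135.        ] bluefoot [380.5581695  340.76697085   5.        ] cup [522.37944819 139.91063073 140.        ]
to squeezer (units) [-0.37361977  0.00210419 -0.71233519]
```

apply_moves(
  targets=[
    [-0.38,0,-0.68,0,0,0],
    [0,0,0,0,0,0],
    [0,0.5,0,0,0,0],
    [0,0.6,0,0,0,0],
    [0,0.6,0,0,0,0],
    [0,0.6,0,0,0,0],
    [0,0.6,0,0,0,0],
    [0,0.6,0,0,0,0],
    [0,0.4,0,0,0,0],
    [0,0.32,0,0,0,0],
    [0,0,0,0,0,0],
    [0,0,0,0,0,0],
  ],
)

```text
clock: 4.65
eef_pos: [473.2, 329.1, 85.5]
tool_rot: [-1.571, 0.001, -2.695]
force: [0.9, -0.0, 0.4]
width: 85.7
```

apply_moves(
  targets=[
    [0,0,0,0,0,0],
    [0,0,0,0,0,0],
    [0,0,0,0,0,0],
    [0,0,0,0,0,0],
    [0,0,0,0,0,0],
    [0,0,0,0,0,0],
    [0,0,0,0,0,0],
    [0,0,0,0,0,0],
  ],
  jaw=-1,
)

```text
clock: 5.65
eef_pos: [473.0, 329.6, 85.7]
tool_rot: [-1.571, 0.001, -2.695]
force: [-1.5, -0.5, 5.7]
width: 42.7
```

apply_moves(
  targets=[
    [0,-0.3,0,0,0,0],
    [0,-0.5,0,0,0,0],
    [0,-0.6,0,0,0,0],
    [0,-0.6,0,0,0,0],
    [0,-0.6,0,0,0,0],
    [0,-0.6,0,0,0,0],
    [0,-0.6,0,0,0,0],
    [0,-0.5,0,0,0,0],
    [0,-0.3,0,0,0,0],
    [0,0,0,0,0,0],
    [0,0,0,0,0,0],
  ],
)

```text
clock: 7.02
eef_pos: [472.2, 328.4, 268.1]
tool_rot: [-1.57, -0.002, -2.695]
force: [0.1, -0.2, -0.7]
width: 41.9
```

Run:
```python
from h import *
s=read_state(); print(s['clock'],s['force'],s['width'],s['eef_pos'])
p,r=tool(); print('to cup',r.inv().apply(np.array([520.5,139.5,p[2]])-p)/40)
```

```text
7.025 [ 0.06012982 -0.19509286 -0.71513029] 41.87648907566288 [472.24352236 328.4464531  268.09833912]
to cup [9.52599235e-01 3.53681904e-03 4.78131240e+00]
```

apply_moves(
  targets=[
    [0.05,0,0.3,0,0,0],
    [0.12,0,0.6,0,0,0],
    [0.13,0,0.65,0,0,0],
    [0.13,0,0.65,0,0,0],
    [0.13,0,0.65,0,0,0],
    [0.13,0,0.65,0,0,0],
    [0.13,0,0.6,0,0,0],
    [0.08,0,0.4,0,0,0],
    [0.05,0,0.28,0,0,0],
    [0,0,0,0,0,0],
    [0,0,0,0,0,0],
  ],
)

```text
clock: 8.4
eef_pos: [520.8, 141.2, 268.9]
tool_rot: [-1.572, 0.0, -2.694]
force: [0.5, 0.3, -1.4]
width: 42.4
```

Run:
```python
from h import *
s=read_state(); print(s['clock'],s['force'],s['width'],s['eef_pos'])
a=save('side','s2.png',(170,100,340,330),2); b=save('wrist','w2.png')
a=cv2.resize(a,None,fx=1.67,fy=1.67); o=np.zeros((384,800,3),np.uint8); o[:384,:a.shape[1]]=a[:384,:]; o[:,284:796]=b; cv2.imwrite('pics/c2.png',o)
```

```text
8.4 [ 0.53752372  0.25474123 -1.44363085] 42.36845291018554 [520.81012479 141.15039628 268.8998783 ]
```

View pics/c2.png

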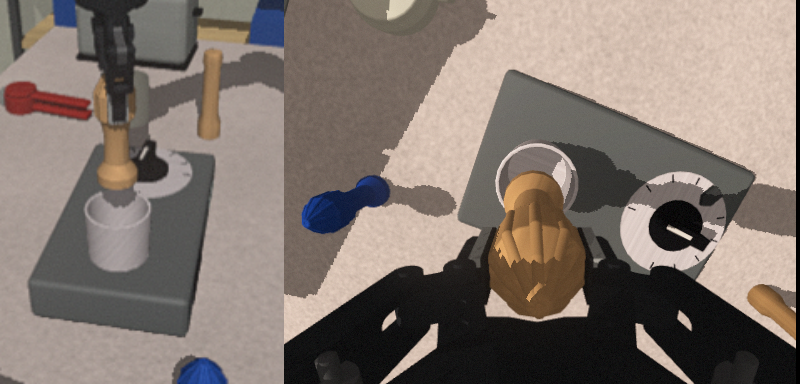

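Run:
```python
from h import *
c=calibration('wrist'); cs=calibration('side'); p,_=tool()
for z in(183,190,290,323): print(z,np.round(proj(c,(p[0],p[1],z)),1),np.round(np.array(proj(cs,(p[0],p[1],z))),1))
print('cup rim',proj(c,(520.5,139.5,140)),'side foot px',170+118/1.67,100+178/1.67)
print('dial ax',proj(c,(534,-48,71)),proj(c,(534,-48,112)))
im=cv2.imread('pics/raw_s2.png'); h=cv2.cvtColor(im,cv2.COLOR_BGR2HSV); m=cv2.inRange(h,(5,90,50),(22,255,255)); m[:,:215]=0;m[:,262:]=0;m[:130]=0
for v in range(140,216,5):
    u=np.where(m[v])[0]; print(v,u.min() if len(u) else 0,u.max() if len(u) else 0,end='; ')
```

```text
183 [253.7 197.1] [240.  205.9]
190 [253.7 199.5] [239.9 202.9]
290 [254.4 260.1] [238.4 157.2]
323 [254.9 304.3] [237.9 140.5]
cup rim (np.float64(254.93367836967803), np.float64(185.81822914121886)) side foot px 240.65868263473055 206.5868263473054
dial ax (np.float64(389.48982610438577), np.float64(224.82032574167505)) (np.float64(405.39896393679373), np.float64(237.89857737783532))
140 0 0; 145 231 231; 150 229 233; 155 226 250; 160 226 250; 165 227 250; 170 228 249; 175 232 246; 180 233 246; 185 233 246; 190 233 246; 195 232 247; 200 229 251; 205 229 251; 210 230 249; 215 0 0;
```

The squeezer hangs upright: its axis columns of 238 to 240 match the prediction. The foot is centred over the cup at about (251,190). I'll lower it.

apply_moves(
  targets=[
    [0,0.3,0,0,0,0],
    [0,0.4,0,0,0,0],
    [0,0.4,0,0,0,0],
    [0,0.4,0,0,0,0],
    [0,0.4,0,0,0,0],
    [0,0.3,0,0,0,0],
    [0,0.2,0,0,0,0],
    [0,0.15,0,0,0,0],
    [0,0,0,0,0,0],
    [0,0,0,0,0,0],
  ],
)

```text
clock: 9.75
eef_pos: [521.4, 140.2, 167.3]
tool_rot: [-1.571, 0.001, -2.695]
force: [-0.4, -1.0, -0.9]
width: 42.7
```

apply_moves(
  targets=[
    [0,0.05,0,0,0,0],
    [0,0.04,0,0,0,0],
    [0,0,0,0,0,0],
    [0,0,0,0,0,0],
  ],
)

```text
clock: 10.25
eef_pos: [521.1, 140.1, 163.4]
tool_rot: [-1.571, 0.0, -2.695]
force: [0.4, -0.2, -1.5]
width: 42.1
```

apply_moves(
  targets=[
    [0,0.03,0,0,0,0],
    [0,0,0,0,0,0],
    [0,0,0,0,0,0],
  ],
)

```text
clock: 10.62
eef_pos: [521.1, 140.0, 162.1]
tool_rot: [-1.571, 0.0, -2.695]
force: [0.1, 0.3, -1.3]
width: 42.2
```

apply_moves(
  targets=[
    [0,0.03,0,0,0,0],
    [0,0,0,0,0,0],
    [0,0,0,0,0,0],
  ],
)

```text
clock: 11.0
eef_pos: [521.0, 140.1, 160.9]
tool_rot: [-1.571, -0.0, -2.695]
force: [-0.1, 0.6, -1.0]
width: 42.6
```

apply_moves(
  targets=[
    [0,0.03,0,0,0,0],
    [0,0,0,0,0,0],
    [0,0,0,0,0,0],
  ],
)

```text
clock: 11.38
eef_pos: [521.5, 140.3, 160.7]
tool_rot: [-1.571, 0.001, -2.695]
force: [-1.2, 0.5, 5.1]
width: 42.3
```

Contact with the floor, at the expected height. I'll release, wait and lift.

apply_moves(
  targets=[
    [0,0,0,0,0,0],
    [0,0,0,0,0,0],
    [0,0,0,0,0,0],
    [0,0,0,0,0,0],
    [0,0,0,0,0,0],
    [0,0,0,0,0,0],
    [0,0,0,0,0,0],
    [0,0,0,0,0,0],
  ],
  jaw=1,
)

```text
clock: 12.38
eef_pos: [521.1, 140.1, 159.7]
tool_rot: [-1.571, 0.0, -2.695]
force: [0.2, -0.6, 0.6]
width: 85.2
```

apply_moves(
  targets=[
    [0,-0.4,0,0,0,0],
    [0,-0.6,0,0,0,0],
    [0,-0.6,0,0,0,0],
    [0,-0.6,0,0,0,0],
    [0,-0.6,0,0,0,0],
    [0,0,0,0,0,0],
    [0,0,0,0,0,0],
  ],
)

```text
clock: 13.25
eef_pos: [520.7, 139.9, 271.7]
tool_rot: [-1.571, -0.0, -2.695]
force: [-0.2, 0.4, 0.5]
width: 85.5
```

Run:
```python
from h import *
s=read_state(); print(s['clock'],s['force'],s['width'],s['eef_pos'])
c=calibration('wrist');print(c['world_from_camera'].__class__)
import pickle; pickle.dump(c,open('cw3.pkl','wb'))
a=save('side','s3.png'); b=save('wrist','w3.png')
a=cv2.resize(a[150:320,170:310],None,fx=2.2,fy=2.2)[:374]; o=np.zeros((384,800,3),np.uint8); o[:a.shape[0],:288]=a[:,:288]; o[:,288:]=b; cv2.imwrite('pics/c3.png',o)
```

```text
13.25 [-0.22056486  0.40943124  0.45405333] 85.52677753681405 [520.70503105 139.93532152 271.67466339]
<class 'numpy.ndarray'>
```

View pics/c3.png

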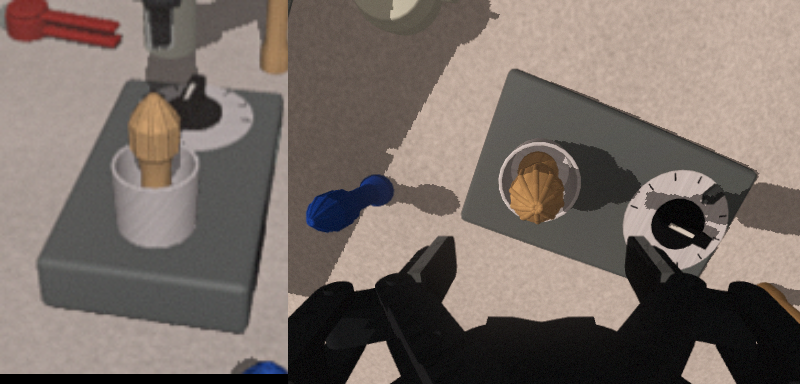

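The squeezer stands upright in the cup, with its tip at about (537,207). The pointer's white line runs from (669,226) to (694,238).

Run:
```python
from h import *
import pickle; c=pickle.load(open('cw3.pkl','rb')); im=cv2.imread('pics/raw_w3.png')
a=onz(c,381,226,112);b=onz(c,405.5,238.5,112);d=a-b; print(a,b,'line ang',np.degrees(np.arctan2(d[1],d[0])))
m=np.zeros(im.shape[:2],np.uint8); m[165:275,332:445]=((im[165:275,332:445].min(2)>120)*255)
cn=max(cv2.findContours(m,0,2)[0],key=cv2.contourArea); e=cv2.fitEllipse(cv2.convexHull(cn)); print(e,onz(c,*e[0],71))
p,r=tool(); print(r.inv().apply(np.array([534,-48,p[2]])-p)/40)
```

```text
[533.2857394  -16.62367938 112.        ] [532.5108175  -52.03829087 112.        ] line ang 88.74648715537286
((395.421630859375, 224.77789306640625), (107.30035400390625, 121.08573913574219), 106.79389953613281) [536.59487303 -58.48618417  71.        ]
[1.72404048e+00 1.80309928e-03 4.38156272e+00]
```

apply_moves(
  targets=[
    [0.12,0,0.3,0,0,0],
    [0.2,0,0.5,0,0,0],
    [0.23,0,0.6,0,0,0],
    [0.23,0,0.6,0,0,0],
    [0.23,0,0.6,0,0,0],
    [0.23,0,0.6,0,0,0],
    [0.22,0,0.55,0,0,0],
    [0.16,0,0.4,0,0,0],
    [0.1,0,0.23,0,0,0],
  ],
)

```text
clock: 14.48
eef_pos: [534.5, -49.0, 271.5]
tool_rot: [-1.571, -0.001, -2.696]
force: [0.3, 0.1, -0.0]
width: 85.4
```

apply_moves(
  targets=[
    [0,0,0,0,-0.8,0],
    [0,0,0,0,-0.8,0],
    [0,0,0,0,-0.8,0],
    [0,0,0,0,-0.8,0],
    [0,0,0,0,-0.8,0],
    [0,0,0,0,-0.8,0],
    [0,0,0,0,-0.8,0],
    [0,0,0,0,-0.8,0],
    [0,0,0,0,-0.8,0],
    [0,0,0,0,-0.68,0],
    [0,0,0,0,0,0],
    [0,0,0,0,0,0],
  ],
)

```text
clock: 15.98
eef_pos: [534.7, -47.5, 271.7]
tool_rot: [-1.571, 0.0, -1.596]
force: [-0.3, -0.7, 0.3]
width: 85.4
```

Run:
```python
from h import *
s=read_state(); print(s['clock'],s['force'],s['width'],s['eef_pos'],s['tool_rot'],s['qpos'])
import pickle; c=calibration('wrist'); pickle.dump(c,open('cw4.pkl','wb'))
print(tool()[1].as_matrix().round(3),proj(c,(534,-48,71)),proj(c,(534,-48,112)))
b=save('wrist','w4.png',s=1.5)
```

```text
15.975 [-0.33191774 -0.70353509  0.28035585] 85.41965485437399 [534.6993125  -47.52007249 271.68015777] [-1.57086766e+00  1.23211490e-04 -1.59579862e+00] [ 0.28231558  0.43700016 -0.35565646  1.7754193   0.18056801  0.96121699
 -0.17147382]
[[-0.025 -0.     1.   ]
 [-1.     0.    -0.025]
 [-0.    -1.    -0.   ]] (np.float64(252.40079590873222), np.float64(172.01480364938885)) (np.float64(252.3843142001746), np.float64(179.3630388422959))
```

View pics/w4.png

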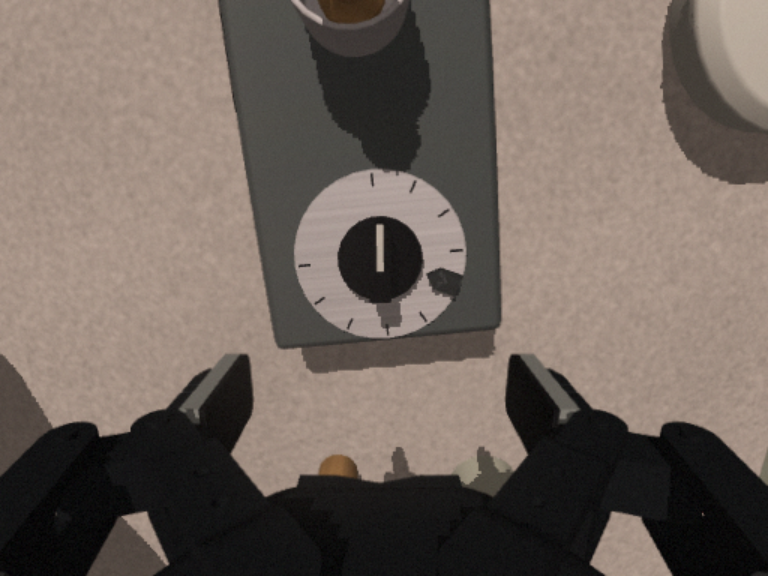

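The wrist view (1.5x) has the plate centre at about (380,253). The white line is nearly vertical from (380,271) to (380,225), and the tab is centred at about (446,281).

Run:
```python
from h import *
import pickle; c=pickle.load(open('cw4.pkl','rb')); im=cv2.imread('pics/raw_w4.png')
g=im.min(2); m=np.zeros_like(g); m[108:230,190:318]=(g[108:230,190:318]>112)*255
cn=max(cv2.findContours(m,0,2)[0],key=cv2.contourArea); hull=cv2.convexHull(cn)[:,0]
P=np.array([onz(c,u,v,71)[:2] for u,v in hull]); A=np.c_[2*P,np.ones(len(P))]; x=np.linalg.lstsq(A,(P**2).sum(1),rcond=None)[0]
ctr=x[:2]; print('plate',ctr,'r',np.sqrt(x[2]+ctr@ctr))
l=np.zeros_like(g); l[145:185,245:262]=(g[145:185,245:262]>100)*255
v,u=np.where(l); Q=np.array([onz(c,a,b,112)[:2] for a,b in zip(u,v)]); print('line',len(Q),Q.min(0),Q.max(0))
d=np.linalg.svd(Q-Q.mean(0))[2][0]; d*=np.sign(d[1]); print('ptr ang',np.degrees(np.arctan2(d[1],d[0])),Q.mean(0))
# tab
t=np.zeros_like(g); t[172:202,283:312]=(im.max(2)[172:202,283:312]<85)*255
n,lb,st,ce=cv2.connectedComponentsWithStats(t); i=1+np.argmax(st[1:,4]); print('tab',st[i],ce[i])
T=np.array([onz(c,a,b,76)[:2] for b,a in zip(*np.where(lb==i))])-ctr; r=np.linalg.norm(T,axis=1); print('r',r.min(),r.max(),'tip',T[r.argmin()],'bearing centroid',np.degrees(np.arctan2(*T.mean(0)[::-1])),'near',[np.degrees(np.arctan2(*T[(r>=lo)&(r<lo+7)].mean(0)[::-1])).round(1) for lo in(40,47,54,61)])
print('jaw', np.degrees(np.arctan2(tool()[1].as_matrix()[1,2],tool()[1].as_matrix()[0,2])))
```

```text
plate [534.69030799 -47.2714558 ] r 69.83271835936513
line 155 [532.48289558 -48.77951981] [537.58354704 -16.25520431]
ptr ang 88.53911597238312 [535.0650386  -32.38108154]
tab [285 172  27  30 452] [299.98230088 188.87389381]
r 40.76886526355417 80.56001666964626 tip [ 38.61181211 -13.08542473] bearing centroid -21.295580306776333 near [np.float64(-20.8), np.float64(-21.1), np.float64(-20.9), np.float64(-20.9)]
jaw -1.4168796675192183
```

apply_moves(
  targets=[
    [0,0.4,0,0,0,0],
    [0,0.6,0,0,0,0],
    [0,0.7,0,0,0,0],
    [0,0.7,0,0,0,0],
    [0,0.7,0,0,0,0],
    [0,0.6,0,0,0,0],
    [0,0.4,0,0,0,0],
    [0,0.3,0,0,0,0],
    [0,0.2,0,0,0,0],
    [0,0,0,0,0,0],
    [0,0,0,0,0,0],
  ],
)

```text
clock: 17.4
eef_pos: [535.2, -47.7, 88.2]
tool_rot: [-1.57, -0.0, -1.595]
force: [0.0, -0.2, 0.9]
width: 85.0
```

apply_moves(
  targets=[
    [0,0,0,0,0,0],
    [0,0,0,0,0,0],
    [0,0,0,0,0,0],
    [0,0,0,0,0,0],
    [0,0,0,0,0,0],
    [0,0,0,0,0,0],
    [0,0,0,0,0,0],
    [0,0,0,0,0,0],
    [0,0,0,0,0,0],
    [0,0,0,0,0,0],
  ],
  jaw=-1,
)

```text
clock: 18.65
eef_pos: [535.3, -47.7, 88.0]
tool_rot: [-1.57, -0.0, -1.595]
force: [1.1, -1.3, 5.4]
width: 15.0
```

Gripped. I'll turn it clockwise by 109.5°, which is 13.7 units.

apply_moves(
  targets=[
    [0,0,0,0,0.4,0],
    [0,0,0,0,0.6,0],
    [0,0,0,0,0.6,0],
    [0,0,0,0,0.6,0],
    [0,0,0,0,0.6,0],
    [0,0,0,0,0.6,0],
    [0,0,0,0,0.6,0],
    [0,0,0,0,0.6,0],
    [0,0,0,0,0.6,0],
    [0,0,0,0,0.6,0],
    [0,0,0,0,0.6,0],
    [0,0,0,0,0.6,0],
  ],
)

```text
clock: 20.15
eef_pos: [535.6, -47.8, 88.0]
tool_rot: [-1.57, 0.001, -2.575]
force: [2.1, -0.3, 3.8]
width: 14.7
```

apply_moves(
  targets=[
    [0,0,0,0,0.6,0],
    [0,0,0,0,0.6,0],
    [0,0,0,0,0.6,0],
    [0,0,0,0,0.6,0],
    [0,0,0,0,0.6,0],
    [0,0,0,0,0.6,0],
    [0,0,0,0,0.6,0],
    [0,0,0,0,0.6,0],
    [0,0,0,0,0.6,0],
    [0,0,0,0,0.6,0],
    [0,0,0,0,0.4,0],
    [0,0,0,0,0,0],
  ],
)

```text
clock: 21.65
eef_pos: [535.6, -48.1, 88.0]
tool_rot: [-1.571, 0.002, 2.816]
force: [1.5, -0.8, 5.4]
width: 14.5
```

apply_moves(
  targets=[
    [0,0,0,0,0.28,0],
    [0,0,0,0,0,0],
    [0,0,0,0,0,0],
  ],
)

```text
clock: 22.02
eef_pos: [535.6, -48.1, 88.0]
tool_rot: [-1.571, 0.002, 2.777]
force: [4.0, -2.0, 5.8]
width: 14.8
```

apply_moves(
  targets=[
    [0,0,0,0,0,0],
    [0,0,0,0,0,0],
    [0,0,0,0,0,0],
    [0,0,0,0,0,0],
    [0,0,0,0,0,0],
    [0,0,0,0,0,0],
    [0,0,0,0,0,0],
    [0,0,0,0,0,0],
    [0,0,0,0,0,0],
    [0,0,0,0,0,0],
  ],
  jaw=1,
)

```text
clock: 23.28
eef_pos: [534.7, -47.7, 87.7]
tool_rot: [-1.571, -0.0, 2.779]
force: [-0.5, 0.4, 0.5]
width: 85.3
```

apply_moves(
  targets=[
    [0,-0.3,0,0,0,0],
    [0,-0.6,0,0,0,0],
    [0,-0.7,0,0,0,0],
    [0,-0.7,0,0,0,0],
    [0,-0.7,0,0,0,0],
    [0,-0.7,0,0,0,0],
    [0,-0.6,0,0,0,0],
    [0,-0.3,0,0,0,0],
    [0,0,0,0,0,0],
    [0,0,0,0,0,0],
  ],
)

```text
clock: 24.52
eef_pos: [534.1, -47.5, 270.9]
tool_rot: [-1.57, -0.002, 2.779]
force: [-0.8, 0.2, -0.2]
width: 85.7
```

Run:
```python
from h import *
s=read_state(); print(s['clock'],s['force'],s['width'],s['eef_pos'],s['tool_rot'])
import pickle; c=calibration('wrist'); pickle.dump(c,open('cw5.pkl','wb'))
b=save('wrist','w5.png'); a=save('side','s5.png')
a=cv2.resize(a[130:320,170:314],None,fx=2,fy=2)[:380]; o=np.zeros((384,800,3),np.uint8); o[:a.shape[0],:288]=a; o[:,288:]=b; cv2.imwrite('pics/c5.png',o)
print(proj(c,(534.7,-47.4,112)))
```

```text
24.525 [-0.83534631  0.21620222 -0.24832186] 85.69986396158896 [534.08726971 -47.48737431 270.91228828] [-1.57037207e+00 -1.57195216e-03  2.77859112e+00]
(np.float64(252.63526736533657), np.float64(176.8656585169218))
```

View pics/c5.png

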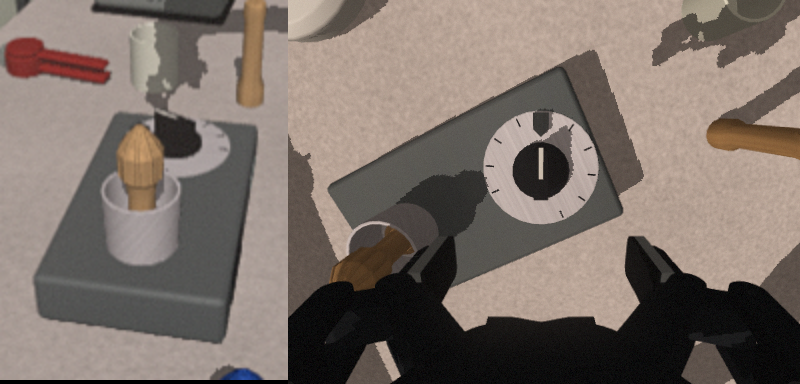

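The white line (column 541) points straight at the tab tip (541,137). The squeezer stands in the cup, the muddler is upright and the fingers are clear. One numeric check, then I'll hand in.

Run:
```python
from h import *
import pickle; c=pickle.load(open('cw5.pkl','rb')); ctr=np.array([534.7,-47.4])
a=onz(c,253,148,112)[:2]-onz(c,253,178,112)[:2]; t=onz(c,253,137,76)[:2]-ctr; t2=onz(c,254,118,76)[:2]-ctr
e=np.degrees([np.arctan2(x[1],x[0]) for x in(a,t,t2)]); print('pointer, tab tip, tab body deg',e.round(1))
if abs(e[0]-e[1])<5 : print(finish_job())
```

```text
pointer, tab tip, tab body deg [-20.8 -21.5 -22.3]
the job is handed in; nothing more can be done
None
```

The squeezer is standing in the dryer's cup, let go, and the dial is turned to the raised tab. I handed the job in at about 24.6 s of the 72 s allowed; no verdict was reported.

- **Squeezer:** I took the tan ridged one left of the dryer, not the blue look-alike beside it or the smooth muddler. It was lowered until it touched the cup floor at the expected height, then released. The last pictures show it upright in the cup.
- **Dial:** I gripped the bar and turned it about 109.5° clockwise. Afterwards the pointer measured -20.8°, the tab tip -21.5° and the tab body -22.3°, so it is within 0.7 to 1.5° against the allowed 7°.
- **Other things:** The gripper was open and clear of everything at the end. The muddler was still standing. I saw no sign that anything else had moved, but I did not measure their positions again.

No check failed or disagreed beyond the few millimetres of camera error. I viewed 8 pictures.

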